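# Open up the spice rack by its ratchet stop

## Robot

A 7-joint arm with a two-finger parallel gripper is mounted at the origin on the work surface. World frame = base frame: x ahead of the robot, y to its left, z up, the work surface at z = 0. Lengths are in m, angles in rad, forces in N, time in s.
With the tool pointing down it reaches from about 0.4 to 0.85 m from the base axis. Payload 10.4 kg.
Tool frame: the origin (TCP) lies at the very end of the fingers, on their centre line; the grasp point (between the pads) lies 19 mm behind it (hold_point_z is the distance from the TCP to the grasp point, in m); y points along the fingers, z is the direction in which the jaws open and shut, and the axes are right-handed (so a half turn about y gives the same grasp; the last joint's range is limited). The gripper opens to 85 mm and grips with 20 to 120 N. Pads are 22 mm wide; open, the fingers measure 114 mm over their backs; the gripper's body (76 mm by 85 mm) begins 54 mm behind the grasp point. The pads swing forward as they close: fully open they stand 13 mm farther back than shut.
Start: joints at [1.108, 0.332, -0.065, 1.46, 0.022, 1.35, -0.088], TCP at [0.266, -0.566, 0.231] pointing down, gripper open.
Joint ranges: [-2.6, 2.6], [-0.5, 2.12], [-1.47, 1.34], [0.16, 2.42], [-1.27, 4.41], [0.06, 2.06], [-2.6, 2.6]. Speed limits (rad/s): [2.22, 2.22, 2.79, 2.79, 3.14, 3.14, 3.14].

## Interface

Orientations are given as a unit quaternion [w, x, y, z].
In Python, from plant import * gives the robot as it stands. The module is installed in compiled form; this text tells all that it offers.
- The arm moves only by the shell command python3 -m handwheel 'ROWS' [FORCE]. ROWS is JSON, a list of rows, each a list of 3 entries, a list of its own where there are three numbers: the shift along the world's x, y, z in units of 40 mm (1.0 is 40 mm), then the turn about the world's z in units of 6 degrees (1.0 is 6 degrees), then the opening, from 0 (shut) to 1 (fully open). A call has 1 to 8 rows; each row shifts and turns the commanded pose from where the row before left it; what a row does not reach is not made up. A row lasts 1/8 s, in which the tool goes at most 62.5 mm and 10.7 degrees, less where a joint would pass 70% of its speed; a pose out of reach is approached as far as the arm can. A call is refused whole if a number of a shift passes 1 or a number of a turn 1, either way. A call with a gripper value outside its range is refused whole. The fingers move at their own pace and stop on an object; FORCE is the grip in N (left out, the last holds). Time passes only in rows, so rows that do not move let the fingers close. It gives the time, the measured TCP pose, the force and the opening at its end, in the units of the state.
- observe(): the state, without advancing time (a new reading comes with each control period).
- grab_frame(name): name is "scene" or "top"; returns the picture (420x560x3 uint8, red, green, blue); there is no depth.
- camera_model(name): a dict with "intrinsics" (3x3 intrinsics, pixels), "eye" and "orientation" of the camera in the world. Camera axes: x right, y down, z forward; pixel columns grow to the right and rows downward; lengths in m; the calibration is good to about 2 mm. A picture is of the moment at which its call begins. camera_model takes no time and is no camera call.
- job_done(): hands the job in, once; it reports no verdict.
Trained networks look in the newest picture that a camera, given by its name, has taken for a name from the list of things; names that differ only in an ending like _2 or _b are one class to them, and where a whole thing is asked for, a point or a joint stands for the part that bears it (a point fixed in the world has none). Each returns a list of dicts, best first, with "confidence" (0 to 1); they miss things now and then, are a little off and sometimes report something else, mostly with a low value. They report only what shows in the picture. A call takes as long as a camera call.
- find_in(target, camera): "point" ([x, y, z] in m, in the coordinates of the camera as it stood for that picture, good to about 4 mm: the middle of the surface that is visible of it).
- silhouettes(target, camera): "pixels" (420x560 bool, what is visible of it).
The state is a dict: "clock": time; "joints": joint angles; "joint_vel": joint speeds; "effort": joint torques, N m; "eef_pos": TCP position; "tool_rot": TCP orientation; "contact_force": force on the tool from outside, world axes, zero at the start; "torque": the same for the moment, N m; "opening": opening from 0.0 (shut) to 1.0 (fully open).
Only numpy, scipy, OpenCV 4.12 (cv2) and the standard library are available. Lean on these libraries where they do the work, as an engineer would, in place of code of your own. Each camera call takes 0.05 s, during which the arm holds its last target. There are 200 camera calls.

## Task

Make room in the spice rack: press the red release on the grey sliding stop down and, keeping it pressed, push the stop back along its bar, away from the tins, all the way to the end of its travel. Then let go so that the release springs up again; do not shift the two tins, the glass jug or the pepper mill.

Things in the scene. Friction and masses are not known exactly. Their poses are not given: they have to be found in the camera images.
- rack: wooden spice rack fixed to the counter; origin on the counter, z up. Its 12 mm board spans x -70 to +60, y -200 to +200 mm. A steel bar (20 mm wide, top 40 mm high) runs along y at x = -45 mm between black end posts, 48 mm high, at y = -191 and +191 mm. A wooden end plate 75 mm high stands at y = -195 mm; the tins stand on the board between it and the stop
- stop (a joint): travel (m) of the grey stop along the rack's +y: 0 nearest the tins, 0.14 fully back. Drag 2.5 N. Saw teeth, 10 mm pitch, let it click towards the tins but block it the other way unless the release is held down. Its block, 56 (x) by 60 (y) mm, top 48 mm high, is centred on the bar at rack y = joint value; on its -y side an 8 mm plate, 77 mm high, reaches over the board towards +x
- release (a joint): how far the red release pad is pressed (m): 0 up, at most 0.0045 where its pawl happens to ride on a tooth, 0.009 fully down. The ratchet is free beyond about 0.005. Spring 2.4 N at the top, 6 N fully down; it springs up by itself
- release_top (a point): centre of the top face of the red release pad, 40 x 40 mm, on top of the stop; 60 mm above the counter when up, 51 mm when fully down. It moves with the stop, and down as it is pressed
- upstand_face (a point): point on the stop's upstand, a grey wall 52 mm wide, 8 mm thick, top 95 mm above the counter, just behind (rack +y of) the release pad. The point lies on its face that looks to the rack's -y, 85 mm above the counter and 23 mm along the bar from the pad's centre. A fingertip holding the pad down pushes the stop by this wall
- tin_green: green square spice tin with steel lid, 49 x 49 x 70 mm, loose on the rack's board; origin at centre of the underside. Leave alone
- tin_yellow: yellow square spice tin with steel lid, 49 x 49 x 70 mm, loose on the rack's board; origin at centre of the underside. Leave alone
- jug: glass measuring jug with handle, 84 mm across, 95 mm high, loose on the counter on the far side of the rack; origin at centre of the underside. Leave alone
- mill: dark wooden pepper mill, 50 mm across, 115 mm high, loose on the counter on the near side of the rack; origin at centre of the underside. Leave alone

How it is judged:
By the outcome, as a careful person would: the job done as asked, in the order asked, and still so for the second after the job is handed in, with the robot touching nothing.
It also fails if it takes over 35 s, if anything falls off the work surface, if the arm or the gripper's body presses on something with over 40 N, if the wrist force passes 120 N, or if a joint passes its speed limit or range.

## Working session

There is one attempt and no reset: what is moved stays moved. The work goes in short steps, Python scripts to look and compute and a shell command to move; the robot and the scene stay as the last step left them, time stands still between calls to the robot, and variables do not carry over. Pictures are saved under pics/ and viewed, about 8 in all and at most 12, crops included, and the job is handed in when it is done.

```bash
mkdir -p pics
cat > h.py <<'E'
from plant import *
import numpy as np, cv2
from scipy.spatial.transform import Rotation as R
def cam(n):
    m=camera_model(n); K=np.array(m["intrinsics"]); e=np.array(m["eye"]); o=np.array(m["orientation"])
    Rm=o if o.shape==(3,3) else R.from_quat(o,scalar_first=True).as_matrix()
    return K,e,Rm
def proj(n,p):
    K,e,Rm=cam(n); c=(np.atleast_2d(p)-e)@Rm; u=c@K.T; return u[:,:2]/u[:,2:]
def toworld(n,c):
    K,e,Rm=cam(n); return e+Rm@np.array(c)
def save(n,f):
    im=grab_frame(n); cv2.imwrite("pics/"+f,cv2.cvtColor(im,cv2.COLOR_RGB2BGR)); return im
E
python3 - <<'E'
from h import *
np.set_printoptions(precision=4,suppress=True)
for n in("scene","top"):
    save(n,n+"0.png"); print(n,cam(n)[1],cam(n)[2].tolist())
    for t in("release_top","upstand_face","stop","release","tin_green","tin_yellow","jug","mill","rack"):
        try: print(t,[(np.round(toworld(n,d["point"]),4),round(d["confidence"],2)) for d in find_in(t,n)[:2]])
        except Exception as ex: print(t,ex)
s=observe();print(s)
E
```

```text
scene [0.9327 0.2787 0.803 ] [[-0.6774295986277354, 0.6307997542824509, -0.3783924006904269], [0.7355861274013739, 0.5798910030185456, -0.3501991915935772], [-0.0014792152361745303, -0.5155754984629745, -0.8568428778410546]]
release_top [(array([ 0.5585, -0.0727,  0.0589]), 0.77)]
upstand_face [(array([ 0.5807, -0.0789,  0.0561]), 0.8)]
stop [(array([ 0.5775, -0.088 ,  0.0517]), 0.78)]
release [(array([ 0.5578, -0.0694,  0.0619]), 0.77)]
tin_green [(array([ 0.623 , -0.2339,  0.0809]), 0.84)]
tin_yellow [(array([ 0.6143, -0.1674,  0.0688]), 0.68)]
jug [(array([ 0.7346, -0.1404,  0.0498]), 0.89)]
mill [(array([ 0.4552, -0.2099,  0.0714]), 0.63)]
rack [(array([ 0.5981, -0.0399,  0.0154]), 0.58)]
top [ 0.4515 -0.0064  0.9592] [[-0.028021408259397952, -0.9833472545255367, 0.17956329718583786], [-0.999605318841397, 0.027205810812266994, -0.007003599220140155], [0.0020018049728572213, -0.17968867764869473, -0.98372149102361]]
release_top [(array([ 0.5582, -0.0678,  0.0556]), 0.64)]
upstand_face [(array([ 0.5608, -0.0817,  0.063 ]), 0.78)]
stop [(array([ 0.5579, -0.0837,  0.0582]), 0.64)]
release []
tin_green [(array([ 0.6054, -0.2384,  0.0811]), 0.65), (array([ 0.6042, -0.1791,  0.0793]), 0.38)]
tin_yellow [(array([ 0.6074, -0.1787,  0.0803]), 0.97)]
jug [(array([ 0.7452, -0.1387,  0.0402]), 0.85)]
mill [(array([ 0.4472, -0.2121,  0.102 ]), 0.94)]
rack []
{'clock': 1.0, 'joints': array([ 1.1084,  0.3322, -0.0647,  1.4601,  0.0216,  1.3499, -0.0885]), 'joint_vel': array([-0.0004, -0.0013,  0.0001, -0.0011, -0.0003,  0.0019, -0.0005]), 'effort': array([ -0.0004, -62.5242,   0.0489, -39.1825,   0.0164,   0.0018,
         0.    ]), 'eef_pos': array([ 0.2662, -0.5655,  0.2313]), 'tool_rot': array([-0.1543,  0.1543, -0.69  ,  0.6901]), 'contact_force': array([-0.3292, -0.5338,  0.198 ]), 'torque': array([ 0.0174,  0.0105, -0.0303]), 'opening': 1.0030369447360394}
```

View pics/scene0.png

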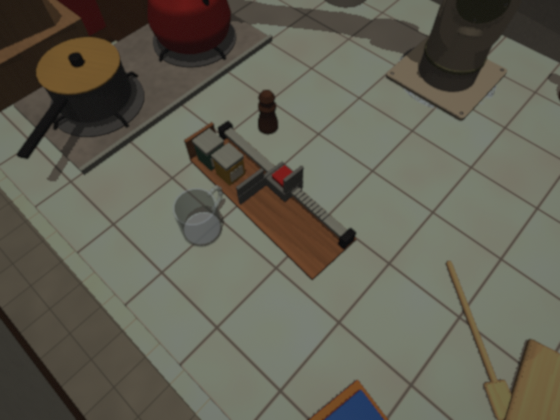

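View pics/top0.png

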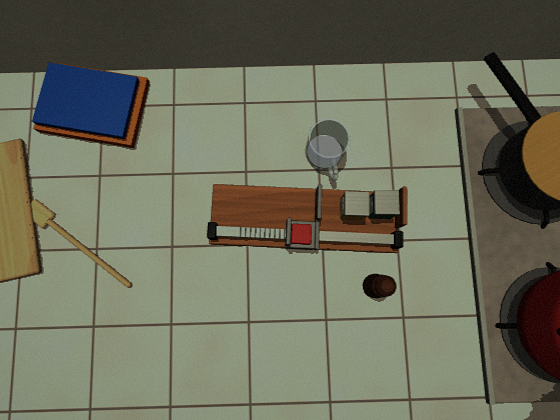

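The top view shows the posts at about (212,230) and (398,239), the red pad at (301,234) and the mill at (380,286). The tins are at (355,205) and (386,205), and rack +y points left in the image. Next I'll fit the rack pose.

```bash
cat >> h.py <<'E'
def onplane(n,uv,z):
    K,e,Rm=cam(n); d=Rm@np.linalg.solve(K,[uv[0],uv[1],1.]); return e+d*(z-e[2])/d[2]
def redpad(n,z):
    im=grab_frame(n).astype(int); m=(im[...,0]>90)&(im[...,1]<60)&(im[...,2]<70)
    k,l,st,c=cv2.connectedComponentsWithStats(m.astype(np.uint8))
    g=proj(n,[0.56,-0.03,z])[0]
    return [(c[i],st[i,4],onplane(n,c[i],z)) for i in range(1,k) if st[i,4]>60 and np.linalg.norm(c[i]-g)<110]
E
python3 - <<'E'
from h import *
np.set_printoptions(precision=4,suppress=True)
im=cv2.imread("pics/top0.png")
A,B=onplane("top",(212,230.5),.044),onplane("top",(398,239.5),.044); print(A,B,np.linalg.norm(A-B))
c=(A+B)/2; y=(A-B)[:2]/np.linalg.norm((A-B)[:2]); yaw=np.arctan2(-y[0],y[1]); x=np.array([y[1],-y[0]])
o=c[:2]+.045*x; print("origin",o,"yaw deg",np.degrees(yaw))
for n in("top","scene"):
    for q in redpad(n,.06):
        print(n,q,"rack xy",(q[2][:2]-o)@x,(q[2][:2]-o)@y)
W=lambda p:np.r_[o+p[0]*x+p[1]*y,p[2]]
out=[]
for n in("top","scene"):
    v=cv2.imread(f"pics/{n}0.png"); v=cv2.resize(v,None,fx=4,fy=4,interpolation=cv2.INTER_CUBIC)
    P=lambda p:tuple(int(t) for t in (proj(n,W(p))[0]+.5)*4)
    def poly(l,col): cv2.polylines(v,[np.array([P(p) for p in l])],True,col,1)
    poly([(-.07,-.2,.012),(.06,-.2,.012),(.06,.2,.012),(-.07,.2,.012)],(0,255,0))
    for s in(-.191,.191): cv2.circle(v,P((-.045,s,.048)),4,(255,255,0),1)
    for q in redpad(n,.06)[:1]:
        j=(q[2][:2]-o)@y; poly([(-.071,j+.023,.095),(-.019,j+.023,.095),(-.019,j+.031,.095),(-.071,j+.031,.095)],(255,0,255))
        poly([(-.065,j-.02,.06),(-.025,j-.02,.06),(-.025,j+.02,.06),(-.065,j+.02,.06)],(0,255,255))
    u=(np.array(P((0,0,.03)))); v=v[max(0,u[1]-300):u[1]+300,max(0,u[0]-400):u[0]+400]
    cv2.imwrite(f"pics/{n}fit.png",v)
E
```

```text
[0.5659 0.1096 0.044 ] [ 0.5369 -0.2691  0.044 ] 0.3797335163381107
origin [ 0.5963 -0.0832] yaw deg -4.374921578460979
top (array([277.9197, 196.1204]), np.int32(274), array([ 0.6306, -0.0269,  0.06  ])) rack xy 0.029897729725860966 0.05873396905751125
top (array([227.7374, 203.9832]), np.int32(179), array([0.6171, 0.0754, 0.06  ])) rack xy 0.008687443529770284 0.15969675024820584
top (array([285.3024, 209.5052]), np.int32(291), array([ 0.6025, -0.041 ,  0.06  ])) rack xy 0.003018349481624468 0.042539747424581865
top (array([330.3066, 210.146 ]), np.int32(137), array([ 0.5987, -0.1321,  0.06  ])) rack xy 0.00613745771358445 -0.048544982096412205
top (array([237.7731, 218.1898]), np.int32(216), array([0.5874, 0.0555, 0.06  ])) rack xy -0.019399689775082524 0.13756542728502616
top (array([378.2575, 227.012 ]), np.int32(167), array([ 0.5617, -0.2267,  0.06  ])) rack xy -0.023565491205016508 -0.1457678822750413
top (array([275.2985, 221.6866]), np.int32(67), array([ 0.5782, -0.02  ,  0.06  ])) rack xy -0.022831893333531715 0.06161263740624369
top (array([331.8235, 222.0471]), np.int32(8
[... 190 characters left out ...]
78330368704 0.11732520647021512
top (array([301.1436, 233.2293]), np.int32(362), array([ 0.5534, -0.0711,  0.06  ])) rack xy -0.04365205791837702 0.008738552548046568
scene (array([281.5417, 173.474 ]), np.int32(192), array([ 0.5556, -0.0745,  0.06  ])) rack xy -0.041218019115286116 0.00560575951133372
scene (array([269.4211, 223.5789]), np.int32(171), array([ 0.6588, -0.0112,  0.06  ])) rack xy 0.05685775952192198 0.076499486328826
scene (array([308.9934, 229.2895]), np.int32(304), array([0.6161, 0.0538, 0.06  ])) rack xy 0.009266712747525682 0.1380451759561615
scene (array([305.3704, 242.6019]), np.int32(108), array([0.6422, 0.0673, 0.06  ])) rack xy 0.034340689772921616 0.1535592918997964
```

View pics/topfit.png

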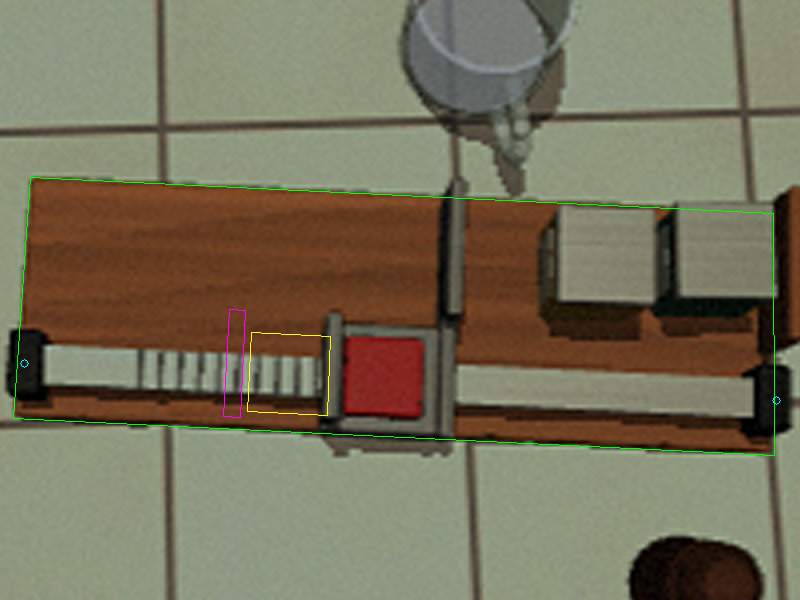

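View pics/scenefit.png

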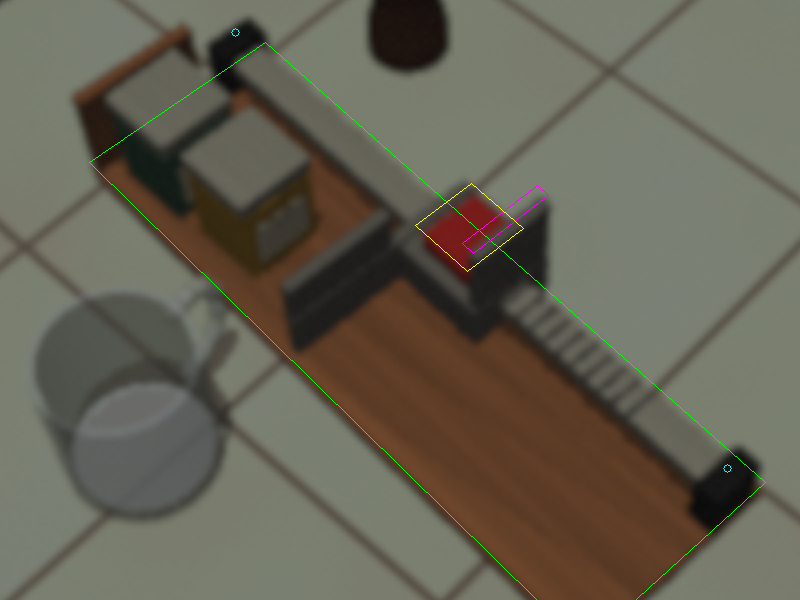

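Run:
```python
from h import *
np.set_printoptions(precision=4,suppress=True)
s=observe(); print(R.from_quat(s["tool_rot"],scalar_first=True).as_matrix())
for n in("top","scene"): print(n,proj(n,[[.266,-.566,.231],[0,0,0]]))
yaw=np.radians(-4.37);y=np.array([-np.sin(yaw),np.cos(yaw)])
pad=np.array([.5534,-.0711]); print("y",y,"tgt",pad+.010*y,"delta/40mm",(pad+.010*y-s["eef_pos"][:2])/.04,"travel130",.13*y/.04)
```

```text
[[-0.9049  0.0001  0.4257]
 [-0.4257 -0.0001 -0.9049]
 [-0.0001 -1.      0.0001]]
top [[640.3531 398.9009]
 [273.465  525.4304]]
scene [[212.8775 -53.9501]
 [445.3637  74.5869]]
y [0.0762 0.9971] tgt [ 0.5542 -0.0611] delta/40mm [ 7.2008 12.6105] travel130 [0.2476 3.2406]
```

```bash
python3 -m handwheel '[[[0,0,1],0,0],[[0,0,1],0,0],[[0,0,1],0,0],[[0,0,1],0,0],[[0.5,0.9,0],1,0],[[0.5,0.9,0],1,0],[[0.5,0.9,0],1,0],[[0.5,0.9,0],1,0]]' 30 && python3 -m handwheel '[[[0.5,0.9,0],1,0],[[0.5,0.9,0],1,0],[[0.5,0.9,0],1,0],[[0.5,0.9,0],1,0],[[0.5,0.9,0],1,0],[[0.5,0.9,0],1,0],[[0.5,0.9,0],0,0],[[0.5,0.9,0],0,0]]'
```

```text
clock: 2.2
eef_pos: [0.3466, -0.4203, 0.3915]
tool_rot: [-0.295, 0.295, -0.642, 0.643]
contact_force: [0.1, -0.4, 0.5]
opening: -0.001
clock: 3.2
eef_pos: [0.5066, -0.1324, 0.3915]
tool_rot: [-0.479, 0.479, -0.52, 0.521]
contact_force: [0.1, 0.0, -0.7]
opening: -0.002
```

```bash
python3 -m handwheel '[[[0.6,0.9,0],0,0],[[0.6,0.88,0],0,0],[[0,0,-1],0,0],[[0,0,-1],0,0],[[0,0,-1],0,0],[[0,0,-1],0,0],[[0,0,-1],0,0],[[0,0,-1],0,0]]' && python3 -m handwheel '[[[0,0,-0.9],0,0],[[0,0,0],0,0]]'
python3 - <<'E'
from h import *
s=observe(); print(s["eef_pos"],R.from_quat(s["tool_rot"],scalar_first=True).as_matrix().round(3)[:,2])
a=[]
for n,c in(("top",(300,233)),("scene",(285,175))):
    v=cv2.cvtColor(grab_frame(n),cv2.COLOR_RGB2BGR)[c[1]-70:c[1]+70,c[0]-50:c[0]+50]
    a.append(cv2.resize(v,None,fx=4,fy=4,interpolation=cv2.INTER_CUBIC))
cv2.imwrite("pics/app.png",np.hstack(a))
E
```

```text
clock: 4.2
eef_pos: [0.5541, -0.0625, 0.1503]
tool_rot: [-0.479, 0.478, -0.52, 0.521]
contact_force: [1.0, -0.2, -0.3]
opening: -0.002
clock: 4.45
eef_pos: [0.5524, -0.0624, 0.1132]
tool_rot: [0.478, -0.48, 0.522, -0.519]
contact_force: [-0.5, -0.1, 0.7]
opening: 0.0
[ 0.55238361 -0.06235982  0.11318835] [ 0.996 -0.084 -0.005]
```

View pics/app.png

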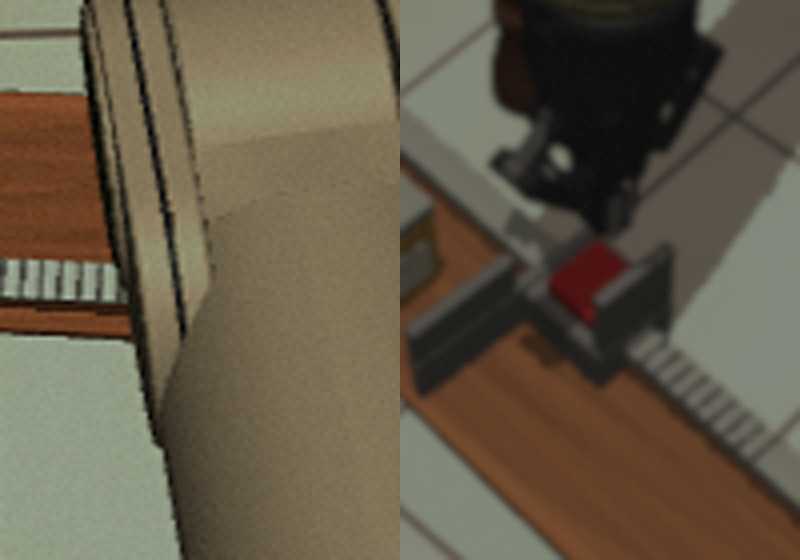

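The scene crop shows the shut fingertips just above the red pad, in front of the upstand. The arm blocks the top view. I'll back off 2 mm and go down to the pad.

```bash
python3 -m handwheel '[[[0.02,-0.06,-0.3],0,0],[[0,0,-0.4],0,0],[[0,0,-0.4],0,0],[[0,0,-0.1],0,0],[[0,0,0],0,0]]' && python3 -m handwheel '[[[0,0,-0.1],0,0],[[0,0,0],0,0]]'
```

```text
clock: 5.18
eef_pos: [0.5548, -0.0646, 0.067]
tool_rot: [0.479, -0.479, 0.521, -0.52]
contact_force: [1.0, -0.1, 0.3]
opening: -0.004
clock: 5.42
eef_pos: [0.5549, -0.0648, 0.0633]
tool_rot: [-0.479, 0.479, -0.52, 0.521]
contact_force: [-0.1, -0.7, 0.2]
opening: -0.0
```

```bash
python3 -m handwheel '[[[0,0,-0.15],0,0],[[0,0,0],0,0]]' && python3 -m handwheel '[[[0,0,-0.08],0,0],[[0,0,0],0,0]]'&& python3 -m handwheel '[[[0,0,-0.08],0,0],[[0,0,0],0,0]]'
```

```text
clock: 5.68
eef_pos: [0.5553, -0.0648, 0.0574]
tool_rot: [-0.479, 0.478, -0.52, 0.521]
contact_force: [0.5, -0.1, 3.0]
opening: -0.004
clock: 5.92
eef_pos: [0.5553, -0.0647, 0.0543]
tool_rot: [-0.479, 0.478, -0.52, 0.521]
contact_force: [1.1, -0.5, 5.0]
opening: 0.006
clock: 6.18
eef_pos: [0.5553, -0.0647, 0.0513]
tool_rot: [-0.479, 0.478, -0.52, 0.521]
contact_force: [0.4, 0.5, 6.2]
opening: 0.0
```

```bash
python3 -m handwheel '[[[0,0,-0.04],0,0],[[0,0.1,0],0,0],[[0.01,0.1,0],0,0],[[0,0,0],0,0]]' && python3 -m handwheel '[[[0.01,0.1,0],0,0],[[0.01,0.1,0],0,0],[[0.01,0.1,0],0,0],[[0,0,0],0,0]]'
```

```text
clock: 6.68
eef_pos: [0.5562, -0.0569, 0.0509]
tool_rot: [-0.479, 0.478, -0.52, 0.521]
contact_force: [-3.4, 0.0, 17.5]
opening: 0.001
clock: 7.18
eef_pos: [0.5572, -0.0448, 0.0509]
tool_rot: [-0.479, 0.478, -0.52, 0.521]
contact_force: [-4.6, -0.0, 18.7]
opening: -0.002
```

```bash
python3 -m handwheel '[[[0.01,0.2,0],0,0],[[0.01,0.2,0],0,0]]'
python3 - <<'E'
from h import *
v=cv2.cvtColor(grab_frame("scene"),cv2.COLOR_RGB2BGR)[110:250,190:370]
cv2.imwrite("pics/push.png",cv2.resize(v,None,fx=4,fy=4,interpolation=cv2.INTER_CUBIC))
E
```

```text
clock: 7.42
eef_pos: [0.5582, -0.0296, 0.0509]
tool_rot: [-0.478, 0.478, -0.52, 0.522]
contact_force: [-2.5, -2.7, 15.5]
opening: -0.002
```

View pics/push.png

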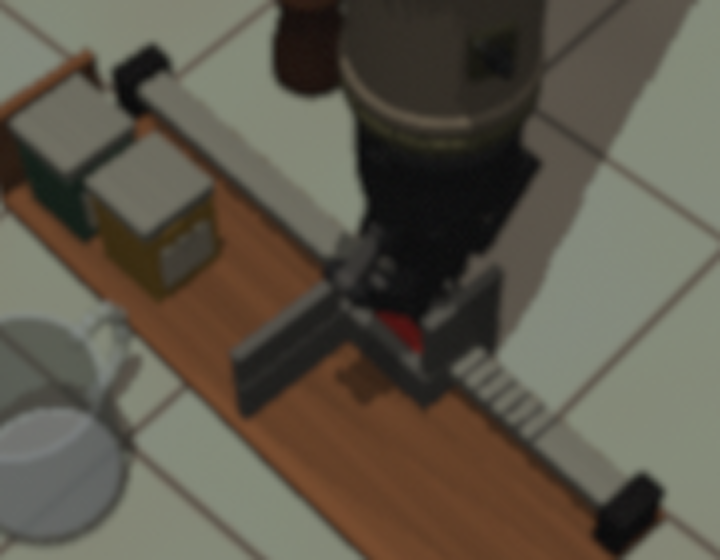

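The stop is following the tool: its plate stands clear of the tins, near (290,350) in the crop, and the drag reads 2.7 N. I'll keep pushing.

```bash
python3 -m handwheel '[[[0.02,0.28,0],0,0],[[0.02,0.28,0],0,0],[[0.02,0.28,0],0,0],[[0.02,0.28,0],0,0],[[0.02,0.28,0],0,0],[[0.02,0.28,0],0,0],[[0.02,0.28,0],0,0]]' && python3 -m handwheel '[[[0.01,0.1,0],0,0],[[0.01,0.1,0],0,0],[[0,0.1,0],0,0]]'
```

```text
clock: 8.35
eef_pos: [0.5641, 0.0491, 0.0509]
tool_rot: [-0.479, 0.478, -0.52, 0.522]
contact_force: [-2.0, -3.6, 16.2]
opening: -0.0
clock: 8.72
eef_pos: [0.565, 0.0612, 0.051]
tool_rot: [-0.479, 0.478, -0.52, 0.522]
contact_force: [-1.1, -2.5, 15.1]
opening: -0.002
```

```bash
python3 -m handwheel '[[[0.01,0.1,0],0,0],[[0,0.1,0],0,0]]' && python3 -m handwheel '[[[0,0.05,0],0,0],[[0,0.05,0],0,0]]'
```

```text
clock: 8.98
eef_pos: [0.5655, 0.0671, 0.0509]
tool_rot: [-0.478, 0.478, -0.519, 0.522]
contact_force: [-1.4, -10.7, 17.4]
opening: -0.001
clock: 9.22
eef_pos: [0.5657, 0.0698, 0.0509]
tool_rot: [-0.477, 0.478, -0.519, 0.523]
contact_force: [-1.2, -17.1, 18.0]
opening: -0.0
```

```bash
python3 -m handwheel '[[[0,0.05,0],0,0],[[0,0,0],0,0]]'&& python3 -m handwheel '[[[0,0.05,0],0,0],[[0,0,0],0,0]]'
python3 - <<'E'
from h import *
v=cv2.cvtColor(grab_frame("scene"),cv2.COLOR_RGB2BGR)[130:270,230:410]
cv2.imwrite("pics/end.png",cv2.resize(v,None,fx=4,fy=4,interpolation=cv2.INTER_CUBIC))
E
```

```text
clock: 9.48
eef_pos: [0.5656, 0.0698, 0.0508]
tool_rot: [-0.476, 0.479, -0.519, 0.524]
contact_force: [-3.0, -18.0, 19.2]
opening: -0.004
clock: 9.72
eef_pos: [0.5657, 0.0698, 0.0508]
tool_rot: [-0.475, 0.479, -0.519, 0.525]
contact_force: [-4.1, -24.0, 21.2]
opening: -0.0
```

View pics/end.png

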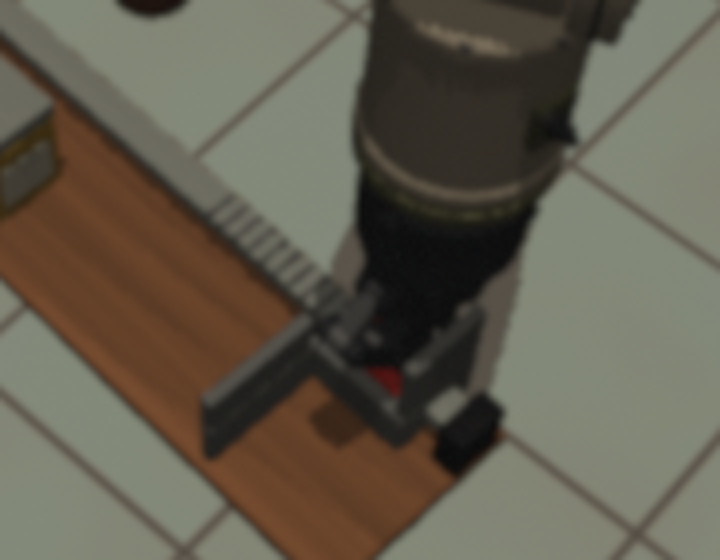

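The tool stalled at y = 0.0698 m while the push rose to 24 N, so the stop is at its end. I'll lift straight up while still leaning on the wall, then back off and rise.

```bash
python3 -m handwheel '[[[0,0,0.15],0,0],[[0,0,0.2],0,0],[[0,0,0.2],0,0],[[0,0,0],0,0]]'&& python3 -m handwheel '[[[0,-0.2,0],0,0],[[0,-0.15,0],0,0],[[0,0,0],0,0]]'
```

```text
clock: 10.28
eef_pos: [0.5629, 0.0726, 0.0703]
tool_rot: [-0.475, 0.48, -0.521, 0.522]
contact_force: [-3.9, -13.5, 3.5]
opening: 0.0
clock: 10.65
eef_pos: [0.564, 0.0633, 0.0712]
tool_rot: [0.478, -0.479, 0.521, -0.521]
contact_force: [-0.6, 0.0, 0.1]
opening: 0.004
```

Free of contact. I'll rise and move clear of the view.

```bash
python3 -m handwheel '[[[0,0,0.5],0,0],[[0,0,1],0,0],[[0,0,1],0,0],[[0,0,1],0,0],[[0,0,1],0,0],[[0,0,1],0,0],[[-0.5,1,0],0,0],[[-0.5,1,0],0,0]]' && python3 -m handwheel '[[[-0.5,1,0],0,0],[[-0.5,1,0],0,0],[[-0.5,1,0],0,0],[[-0.5,1,0],0,0],[[-0.5,1,0],0,0],[[0,0,0],0,0]]'
python3 - <<'E'
from h import *
np.set_printoptions(precision=4,suppress=True)
yaw=np.radians(-4.37);y=np.array([-np.sin(yaw),np.cos(yaw)]);x=np.array([y[1],-y[0]]);o=np.array([.5963,-.0832])
im={n:save(n,n+"1.png") for n in("top","scene")}
for n in im:
    for t in("release_top","tin_green","tin_yellow","jug","mill"):
        print(n,t,[(np.round(toworld(n,d["point"]),4),round(d["confidence"],2)) for d in find_in(t,n)[:1]])
    for z in(.060,.051):
        print(n,z,[(q[0],q[1],(q[2][:2]-o)@x,(q[2][:2]-o)@y) for q in redpad(n,z)if abs((q[2][:2]-o)@x+.045)<.012])
    a=cv2.imread(f"pics/{n}0.png").astype(int); b=cv2.imread(f"pics/{n}1.png").astype(int)
c=[cv2.imread("pics/top1.png")[110:320,190:430],cv2.imread("pics/scene1.png")[100:310,170:410]]
cv2.imwrite("pics/fin.png",cv2.resize(np.hstack(c),(800,350),interpolation=cv2.INTER_CUBIC))
E
```

```text
clock: 11.65
eef_pos: [0.5235, 0.1453, 0.2933]
tool_rot: [-0.479, 0.478, -0.52, 0.521]
contact_force: [0.6, 0.8, -0.4]
opening: 0.004
clock: 12.4
eef_pos: [0.4209, 0.3476, 0.293]
tool_rot: [0.481, -0.48, 0.519, -0.518]
contact_force: [-0.2, -0.6, 0.2]
opening: -0.003
top release_top [(array([0.5649, 0.0589, 0.0579]), 0.59)]
top tin_green [(array([ 0.6043, -0.2399,  0.0809]), 0.56)]
top tin_yellow [(array([ 0.6071, -0.1763,  0.0805]), 0.69)]
top jug [(array([ 0.7469, -0.1372,  0.0428]), 0.85)]
top mill [(array([ 0.4527, -0.2131,  0.0988]), 0.61)]
top 0.06 [(array([236.3052, 230.0245]), np.int32(367), np.float64(-0.04351064679317), np.float64(0.13904607189934892))]
top 0.051 [(array([236.3723, 230.0652]), np.int32(368), np.float64(-0.042518575094460456), np.float64(0.1396406790040732))]
scene release_top [(array([0.5668, 0.0588, 0.0577]), 0.81)]
scene tin_green [(array([ 0.6243, -0.2313,  0.0809]), 0.87)]
scene tin_yellow [(array([ 0.6165, -0.1681,  0.0741]), 0.68)]
scene jug [(array([ 0.7382, -0.1386,  0.052 ]), 0.85)]
scene mill [(array([ 0.456 , -0.2123,  0.0719]), 0.98)]
scene 0.06 [(array([327.6272, 213.8423]), np.int32(279), np.float64(-0.04180971310422179), np.float64(0.13880238970080105))]
scene 0.051 [(array([327.5827, 213.7662]), np.int32(278), np.float64(-0.04610611283214234), np.float64(0.1356195566355889))]
```

View pics/fin.png

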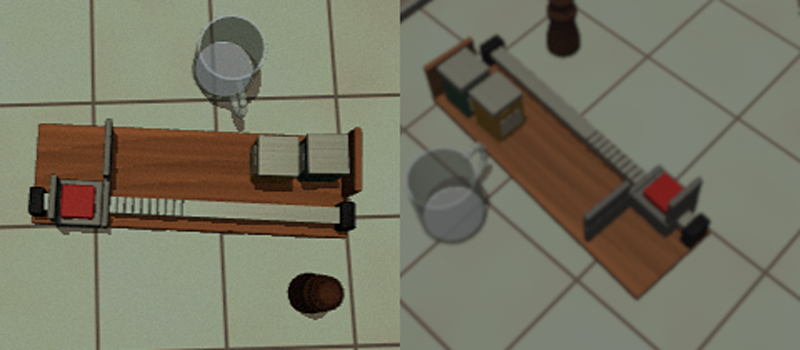

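The final view shows the stop back against its far end with the red pad up. The tins, jug and mill are where they were, and nothing is touching the rack.

```bash
python3 -c "
from plant import *
print(job_done())"
```

```text
the job is handed in; nothing more can be done
None
```

I pressed the red release down fully and pushed the stop back along its bar by the upstand until it stalled. The tool stayed at y = 0.0698 m while the push force rose to 24 N. I then lifted straight up, so the release could spring up, and moved the arm clear. The job was handed in at about 13 s on the robot's clock, well under 35 s.

- **Stop position:** both cameras put the pad at rack y ≈ 0.139 m, which matches the 0.14 m end of travel to within the measuring error.
- **Release:** the networks put the pad top at about 58 mm, where up is 60 mm and fully down is 51 mm. The picture also shows it up.
- **Tins, jug and mill:** the pictures show nothing moved. The networks' readings agree with the earlier ones to within about 4 mm, their own error. The exception is the mill in the top view, which read 5–6 mm different in x; the scene camera put the change at under 3 mm, so I take that as detector error.

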